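# Switch on the two paddle toggles of the inspection cell

## Robot

A 7-joint arm with a two-finger parallel gripper is mounted at the origin on the work surface. World frame = base frame: x ahead of the robot, y to its left, z up, the work surface at z = 0. Lengths are in m, angles in rad, forces in N, time in s.
With the tool pointing down it reaches from about 0.425 to 0.825 m from the base axis. Payload 3.6 kg.
Tool frame: the origin (TCP) lies on the centre line of the jaws, within the pads' length; the fingertips stand r.tcp_to_tips ahead of it and the grasp point (between the pads) lies 11 mm behind it (r.tcp_to_tips is the distance from the TCP to the fingertips, in m); z points along the fingers, y is the line along which they close (so a half turn about z gives the same grasp; the last joint's range is limited). The gripper opens to 85 mm and grips with 20 to 120 N. Pads are 22 mm wide; open, the fingers measure 114 mm over their backs; the gripper's body (76 mm by 85 mm) begins 54 mm behind the grasp point. The pads swing forward as they close: fully open they stand 13 mm farther back than shut.
Start: joints at [1.131, 0.615, -0.013, 1.423, 0.008, 1.103, -0.04], TCP at [0.261, -0.595, 0.239] pointing down, gripper open.
Joint ranges: [-3.12, 3.12], [-0.3, 2.06], [-1.34, 1.32], [0.26, 2.42], [-1.36, 4.5], [0.01, 1.98], [-2.84, 2.84]. Speed limits (rad/s): [2.79, 2.79, 3.14, 3.14, 3.14, 3.14, 3.14].

## Interface

Orientations are given as a 3x3 rotation matrix whose columns are the frame's x, y, z axes.
In Python, from plant import r gives the robot as it stands.
- The arm moves only by the shell command python3 -m jog 'ROWS'. ROWS is JSON, a list of rows, each a list of 5 numbers: the opening, from -1 (shut) to 1 (fully open), then the shift along the world's x, y, z normalised to -1 to 1, where 1 is 0.2 m, then the turn about the world's z normalised to -1 to 1, where 1 is 0.12 rad. A call has 1 to 8 rows; each row shifts and turns the commanded pose from where the row before left it; what a row does not reach is not made up. A row lasts 1/10 s, in which the tool goes at most 50 mm and 8.59 degrees, less where a joint would pass 70% of its speed; a pose out of reach is approached as far as the arm can. A call with a number of a shift or a turn outside -1 to 1 is refused whole. A call with a gripper value outside its range is refused whole. The fingers move at their own pace and stop on an object; the grip force is fixed at half the most. Time passes only in rows, so rows that do not move let the fingers close. It gives the time, the measured TCP pose, the force, the opening and the grip force at its end, in the units of the state.
- r.get_state(): the state, without advancing time (a new reading comes with each control period).
- r.snapshot(name): name is "scene" or "top"; returns the picture (400x640x3 uint8, red, green, blue); there is no depth.
- r.calibration(name): a dict with "fx", "fy", "cx", "cy" (pixels), "R" (3x3) and "t" (3): a world point X has camera coordinates R X + t. Camera axes: x right, y down, z forward; pixel columns grow to the right and rows downward; lengths in m; the calibration is good to about 2 mm. A picture is of the moment at which its call begins. calibration takes no time and is no camera call.
- r.hand_in(): hands the job in; it is judged then, once.
The state is a dict: "time": time; "joint_positions": joint angles; "qvel": joint speeds; "joint_torque": joint torques, N m; "tool_pos": TCP position; "orientation": TCP orientation; "wrist_force": force on the tool from outside, world axes, zero at the start; "moment": the same for the moment, N m; "width": opening from 0.0 (shut) to 1.0 (fully open); "gripper_force": force on a finger pad.
Only numpy, scipy, OpenCV 4.12 (cv2) and the standard library are available. Lean on these libraries where they do the work, as an engineer would, in place of code of your own. Each camera call takes 0.05 s, during which the arm holds its last target. There are 200 camera calls.

## Task

Power up the inspection cell: on the switch rail, throw the two toggles with the wide flat paddle handles fully over to the far side, away from the robot arm. Leave the two slim ball-ended toggles in the same row just as they stand.

Things in the scene. Friction and masses are not known exactly. Their poses are not given: they have to be found in the camera images.
- paddle_a (a joint): Swing of the first paddle lever, rad: 0 = off, leaning 30 degrees (0.525) to the robot's side; 0.525 = upright; 1.05 = on, leaning 30 degrees to the far side, at its stop. Friction hinge (0.08 N m, about 2 N at mid paddle), no spring: it stays where left. Starts at 0 to 0.25.
- paddle_b (a joint): Swing of the second paddle lever, rad: 0 = off, leaning 30 degrees (0.525) to the robot's side; 0.525 = upright; 1.05 = on, leaning 30 degrees to the far side, at its stop. Friction hinge (0.08 N m, about 2 N at mid paddle), no spring: it stays where left. Starts at 0 to 0.25.
- paddle_a_tip (a point): Middle of the top edge of the first paddle toggle: white lever 55 mm long from hinge to this point, on a 7 mm stem; its upper 33 mm is a flat paddle 26 mm wide along the row, 6 mm thick. Turns with the lever: z points up the lever (hinge 55 mm back along it), y is the level hinge axis, along the row.
- paddle_b_tip (a point): Middle of the top edge of the second paddle toggle: white lever 55 mm long from hinge to this point, on a 7 mm stem; its upper 33 mm is a flat paddle 26 mm wide along the row, 6 mm thick. Turns with the lever: z points up the lever (hinge 55 mm back along it), y is the level hinge axis, along the row.
- stick_a_tip (a point): Top of the first ball-ended toggle, to be left alone: slim white lever 55 mm long, 7 mm stem, 13 mm ball at its end. Hinge, axes and swing as for the paddles. It starts on or nearly on, leaning to the far side.
- stick_b_tip (a point): Top of the second ball-ended toggle, to be left alone: slim white lever 55 mm long, 7 mm stem, 13 mm ball at its end. Hinge, axes and swing as for the paddles. It starts off or nearly off, leaning to the robot's side.
- station: Black plate 240 x 360 x 12 mm, origin under its centre, fixed on the table, with a rail along its y axis; x points to the far side. On the rail, four toggles in any order, 45 mm apart; grey housings 42 mm wide, 70 mm deep, tops 61.5 mm above the table; hinges above the plate's y axis (x = 0), 64.5 mm above the table. A lever-less grey module closes each end. Turned up to 20 degrees.

How it is judged:
At the end, for the whole second after the job is handed in: Both paddle toggles lean to the far side, past 0.8 rad of their 1.05 rad swing, and the ends of both ball-ended toggles are within 12 mm of where they began (value of joint each of paddle_a, paddle_b above 0.8 rad and distance of each of stick_a_tip, stick_b_tip from where it was at the start of the episode below 0.012 m); the robot touches nothing.
It fails at once if the first ball-ended toggle is pushed by 12 mm or more at its end (distance of stick_a_tip from where it was at the start of the episode above 0.012 m).
It fails at once if the second ball-ended toggle is pushed by 12 mm or more at its end (distance of stick_b_tip from where it was at the start of the episode above 0.012 m).
It also fails if it takes over 38 s, if anything falls off the work surface, if the arm or the gripper's body presses on something with over 40 N, if the wrist force passes 120 N, or if a joint passes its speed limit or range.

## Working session

There is one attempt and no reset: what is moved stays moved. The work goes in short steps, Python scripts to look and compute and a shell command to move; the robot and the scene stay as the last step left them, time stands still between calls to the robot, and variables do not carry over. Pictures are saved under pics/ and viewed, at most 10 in all, crops included, and the job is handed in when it is done.

```bash
ls; mkdir -p pics; python3 - <<'E'
from plant import r
import cv2,numpy as np
for n in("scene","top"):
    im=r.snapshot(n); cv2.imwrite(f"pics/{n}0.png",im[:,:,::-1]); c=r.calibration(n)
    print(n,{k:np.round(v,3).tolist() for k,v in c.items()})
s=r.get_state();print(s["time"],s["tool_pos"],np.round(s["orientation"],3).tolist(),r.tcp_to_tips,s["width"])
E
```

```text
pics
scene {'fx': 436.912, 'fy': 436.912, 'cx': 315.794, 'cy': 194.999, 'R': [[0.743, 0.669, -0.002], [0.499, -0.556, -0.665], [-0.446, 0.493, -0.747]], 't': [-0.441, -0.188, 0.958]}
top {'fx': 432.197, 'fy': 432.197, 'cx': 321.42, 'cy': 199.874, 'R': [[-0.01, -0.998, -0.061], [-0.993, 0.017, -0.114], [0.115, 0.059, -0.992]], 't': [0.079, 0.572, 0.673]}
0.1 [ 0.26109198 -0.59450938  0.23824948] [[0.916, 0.402, -0.001], [0.402, -0.916, 0.002], [0.0, -0.002, -1.0]] 0.008 0.9993440263329965
```

View pics/scene0.png

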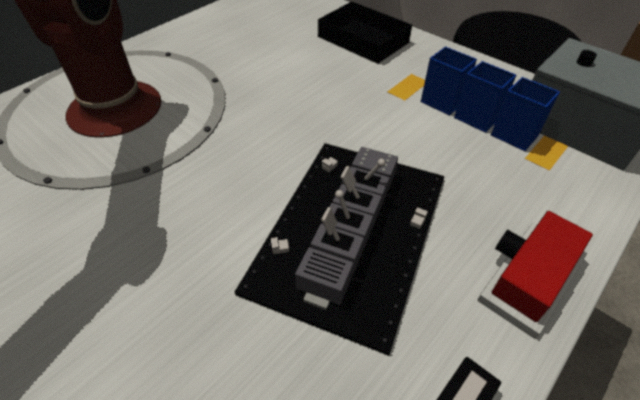

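View pics/top0.png

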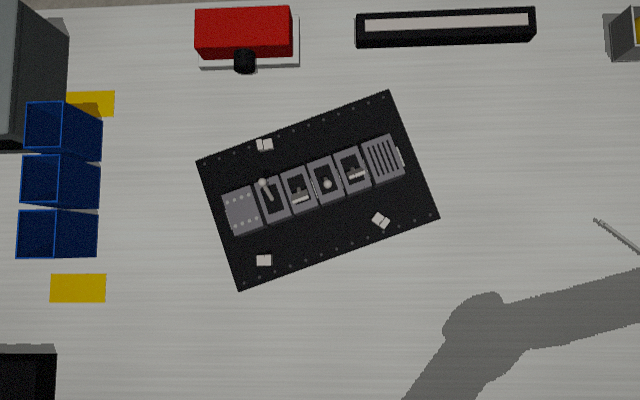

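The top view shows the black plate, with corners near (388,90), (195,161), (239,292) and (440,217). The row from left (+y) is stick A (263,183, leaning far), a paddle (299,198), stick B (327,183) and a paddle (356,173). Next I'll enlarge both views and measure the plate.

```bash
cat >h.py <<'E'
import numpy as np
from plant import r
def ray(n,p):
    c=r.calibration(n);R=np.array(c["R"]);t=np.array(c["t"])
    d=R.T@np.array([(p[0]-c["cx"])/c["fx"],(p[1]-c["cy"])/c["fy"],1]);return -R.T@t,d/np.linalg.norm(d)
def onz(n,p,z):
    o,d=ray(n,p);return o+d*(z-o[2])/d[2]
def tri(p,q):  # top pixel, scene pixel
    o1,d1=ray("top",p);o2,d2=ray("scene",q)
    s=np.linalg.lstsq(np.c_[d1,-d2],o2-o1,rcond=None)[0]
    a,b=o1+s[0]*d1,o2+s[1]*d2;return (a+b)/2,np.linalg.norm(a-b)
def proj(n,X):
    c=r.calibration(n);v=np.array(c["R"])@X+np.array(c["t"]);return np.array([c["fx"]*v[0]/v[2]+c["cx"],c["fy"]*v[1]/v[2]+c["cy"]])
E
python3 - <<'E'
from h import *
import cv2
t=cv2.imread("pics/top0.png");s=cv2.imread("pics/scene0.png")
cv2.imwrite("pics/tc.png",cv2.resize(t[120:250,215:415],None,fx=4,fy=4,interpolation=cv2.INTER_CUBIC))
cv2.imwrite("pics/sc.png",cv2.resize(s[145:265,300:410],None,fx=5,fy=5,interpolation=cv2.INTER_CUBIC))
m=(t.max(2)<45).astype(np.uint8);m=cv2.morphologyEx(m,cv2.MORPH_CLOSE,np.ones((5,5)))
cs=[c for c in cv2.findContours(m,cv2.RETR_EXTERNAL,2)[0] if cv2.pointPolygonTest(c,(315,230),False)>0]
q=cv2.approxPolyDP(cv2.convexHull(cs[0]),12,True)[:,0].astype(float);print(q)
P=np.array([onz("top",p,.012) for p in q]);print(P.round(4),np.linalg.norm(P-np.roll(P,-1,0),axis=1),P.mean(0))
E
```

```text
[[388.  90.]
 [439. 218.]
 [238. 291.]
 [196. 161.]]
[[ 0.7643 -0.0448  0.012 ]
 [ 0.5419 -0.1225  0.012 ]
 [ 0.4246  0.2134  0.012 ]
 [ 0.6473  0.2902  0.012 ]] [0.23561563 0.35580244 0.23555795 0.35484883] [0.59454196 0.08404776 0.012     ]
```

View pics/tc.png

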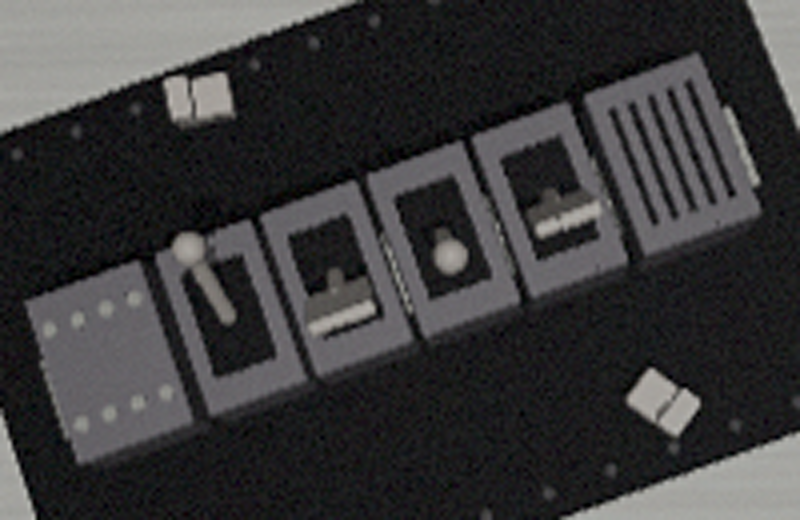

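View pics/sc.png

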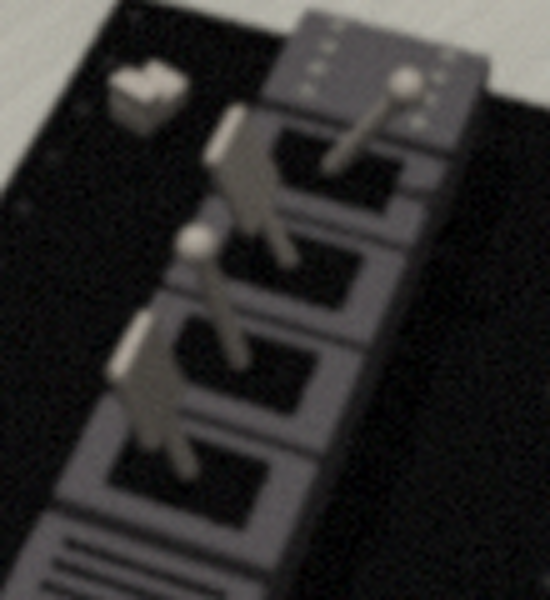

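Both crops show the two paddles and stick B leaning to the robot side, and stick A leaning far. Paddle top edges are at tc (342,317) and (568,217), matching sc (227,134) and (133,345). The plate yaw is about 19°, and its measured size is within 2% of nominal. I'll triangulate the tips next.

```bash
python3 - <<'E'
from h import *
T=lambda u,v:(215+(u+.5)/4-.5,120+(v+.5)/4-.5)
S=lambda u,v:(300+(u+.5)/5-.5,145+(v+.5)/5-.5)
ex=np.array([.944,.330]);ey=np.array([-.330,.944]);o=np.array([.5945,.0840])
tp=np.array(r.get_state()["tool_pos"])
for n,a,b in(("P1",(342,317),(227,134)),("P2",(568,217),(133,345)),("SA",(189,250),(406,85)),("SB",(451,255),(197,242))):
    X,e=tri(T(*a),S(*b));d=X[:2]-o;print(n,X.round(4),"err",round(e,4),"station",(d@ex).round(4),(d@ey).round(4))
    if n[0]=="P":
        for x in(-.08,0,.0):
            w=o+ex*x+ey*(d@ey);print("  line x",x,w.round(4),(w-tp[:2]).round(4))
E
```

```text
P1 [0.566  0.0976 0.1146] err 0.0011 station -0.0224 0.0222
  line x -0.08 [0.5116 0.0786] [0.2506 0.6731]
  line x 0 [0.5872 0.105 ] [0.3261 0.6995]
  line x 0.0 [0.5872 0.105 ] [0.3261 0.6995]
P2 [0.6006 0.0146 0.1166] err 0.0004 station -0.0172 -0.0675
  line x -0.08 [ 0.5413 -0.0061] [0.2802 0.5884]
  line x 0 [0.6168 0.0203] [0.3557 0.6148]
  line x 0.0 [0.6168 0.0203] [0.3557 0.6148]
SA [0.5922 0.1546 0.1114] err 0.0009 station 0.0212 0.0674
SB [0.5879 0.0574 0.1147] err 0.0008 station -0.015 -0.0229
```

Heights of 111–117 mm and the 45 mm spacing match the text. I'll approach P2 first, with the jaws shut.

```bash
python3 -m jog '[[-1,0.1,0.21,0,-0.32],[-1,0.1,0.21,0,-0.32],[-1,0.1,0.21,0,0],[-1,0.1,0.21,0,0],[-1,0.1,0.21,0,0],[-1,0.1,0.21,0,0],[-1,0.1,0.21,0,0]]' && python3 -m jog '[[-1,0.1,0.21,0,0],[-1,0.1,0.21,0,0],[-1,0.1,0.21,0,0],[-1,0.1,0.21,0,0],[-1,0.1,0.21,0,0],[-1,0.1,0.21,0,0],[-1,0.1,0.21,0,0],[-1,0,0,0,0]]'
```

```text
time: 0.8
tool_pos: [0.4017, -0.2992, 0.2391]
orientation: [[0.944, 0.331, -0.0], [0.331, -0.944, 0.0], [-0.0, -0.001, -1.0]]
wrist_force: [0.6, -0.4, -0.6]
width: 0.003
gripper_force: 0.0
time: 1.6
tool_pos: [0.5433, 0.0024, 0.2389]
orientation: [[0.939, 0.343, 0.001], [0.343, -0.939, 0.006], [0.004, -0.005, -1.0]]
wrist_force: [-0.7, 0.7, 0.2]
width: -0.002
gripper_force: 0.0
```

```bash
python3 -m jog '[[-1,0,0,0,0],[-1,-0.01,-0.02,-0.17,0],[-1,0,0,-0.17,0],[-1,0,0,-0.17,0],[-1,0,0,0,0],[-1,0,0,0,0]]'; python3 - <<'E'
from h import *
import cv2
im=r.snapshot("scene");cv2.imwrite("pics/s1.png",cv2.resize(im[100:300,240:460,::-1],None,fx=3,fy=3,interpolation=cv2.INTER_CUBIC))
E
```

```text
time: 2.2
tool_pos: [0.5391, -0.0127, 0.1375]
orientation: [[0.945, 0.328, -0.001], [0.328, -0.945, -0.001], [-0.001, 0.0, -1.0]]
wrist_force: [-0.1, -0.9, 0.1]
width: 0.002
gripper_force: 0.0
```

View pics/s1.png

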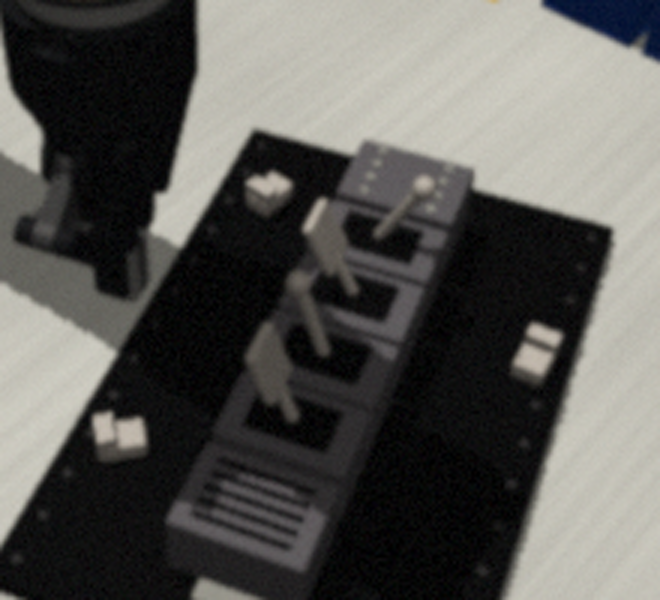

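The scene crop shows the shut fingers beside the near side of P2, with the tip near crop (130,295) and a linkage knuckle sticking out near (25,235). I'll check their heights in the vertical plane through the TCP.

```bash
python3 - <<'E'
from h import *
ex=np.array([.944,.330,0]);ey=np.array([-.330,.944,0]);tp=np.array(r.get_state()["tool_pos"]);print(tp)
o0=np.array([.5945,.0840,0]);print("tcp station",(tp-o0)@ex,(tp-o0)@ey)
for n,p in(("tipL",(100,288)),("tipR",(145,290)),("tip low",(132,300)),("knuckle bottom",(30,243)),("body low L",(45,150)),("body low R",(160,190))):
    o,d=ray("scene",(240+p[0]/3,100+p[1]/3))
    for off in(-.011,.011):
        X=o+d*((tp+off*ex-o)@ex)/(d@ex);print(n,off,"row",((X-tp)@ey).round(3),"z",(X[2]-tp[2]).round(3))
E
```

```text
[ 0.54015799 -0.01232597  0.13862407]
tcp station -0.08308643046207992 -0.07299885454173077
tipL -0.011 row -0.003 z -0.01
tipL 0.011 row -0.039 z 0.038
tipR -0.011 row 0.041 z -0.057
tipR 0.011 row 0.001 z -0.005
tip low -0.011 row 0.027 z -0.05
tip low 0.011 row -0.013 z 0.002
knuckle bottom -0.011 row -0.053 z 0.07
knuckle bottom 0.011 row -0.084 z 0.109
body low L -0.011 row -0.032 z 0.103
body low L 0.011 row -0.066 z 0.139
body low R -0.011 row 0.065 z -0.006
body low R 0.011 row 0.022 z 0.041
```

```bash
python3 -m jog '[[-1,-0.01,0.025,-0.1,0],[-1,0,0,-0.1,0],[-1,0,0,0,0],[-1,0,0,0,0]]'; python3 -m jog '[[-1,0.075,0.026,0,0],[-1,0.075,0.026,0,0],[-1,0.075,0.026,0,0],[-1,0.075,0.026,0,0],[-1,0.075,0.026,0,0],[-1,0,0,0,0],[-1,0,0,0,0]]'; python3 - <<'E'
from h import *
tp=np.array(r.get_state()["tool_pos"])[:2]-[.5945,.0840];print(tp@[.944,.33],tp@[-.33,.944])
E
```

```text
time: 2.65
tool_pos: [0.5385, -0.0065, 0.0989]
orientation: [[0.944, 0.33, 0.003], [0.33, -0.944, -0.0], [0.003, 0.001, -1.0]]
wrist_force: [0.4, -0.6, 0.5]
width: 0.002
gripper_force: 0.0
time: 3.35
tool_pos: [0.6131, 0.0197, 0.0987]
orientation: [[0.944, 0.33, 0.003], [0.33, -0.944, 0.0], [0.003, 0.001, -1.0]]
wrist_force: [0.4, -0.1, 0.1]
width: -0.0
gripper_force: 0.0
-0.0036238706912154377 -0.06682194757159333
```

```bash
python3 -m jog '[[-1,0.014,0.005,0,0],[-1,0,0,0,0],[-1,0,0,0,0]]'|grep -E 'pos|force';  python3 -m jog '[[-1,0.014,0.005,0,0],[-1,0,0,0,0],[-1,0,0,0,0]]'|grep -E 'pos|force'; python3 - <<'E'
from h import *
import cv2
im=r.snapshot("scene");cv2.imwrite("pics/s2.png",cv2.resize(im[100:300,240:460,::-1],None,fx=3,fy=3,interpolation=cv2.INTER_CUBIC))
E
```

```text
tool_pos: [0.6149, 0.0204, 0.0977]
wrist_force: [-1.4, -0.0, 2.9]
gripper_force: 1.2
tool_pos: [0.6175, 0.0214, 0.097]
wrist_force: [-2.5, -1.7, 0.3]
gripper_force: 1.3
```

View pics/s2.png

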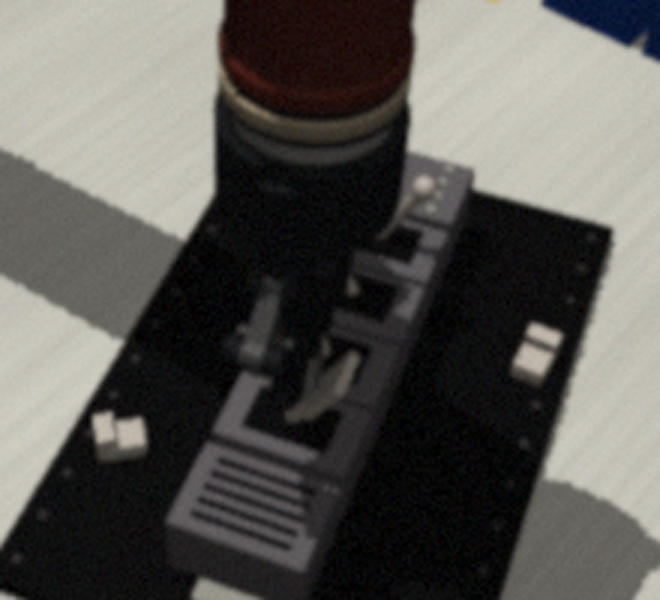

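P2 now leans to the far side (crop 290–360, 350–420). I'll nudge it once more to feel for the stop.

```bash
python3 -m jog '[[-1,0.014,0.005,0,0],[-1,0,0,0,0],[-1,0,0,0,0]]'|grep -E 'pos|force'; python3 -m jog '[[-1,0.014,0.005,0,0],[-1,0,0,0,0],[-1,0,0,0,0]]'|grep -E 'pos|force'
```

```text
tool_pos: [0.6187, 0.0219, 0.0967]
wrist_force: [-4.7, -3.5, 2.0]
gripper_force: 3.1
tool_pos: [0.6189, 0.0219, 0.0967]
wrist_force: [-10.2, -4.0, 6.0]
gripper_force: 6.1
```

The force rises with no further motion, so P2 is at its stop. Next I'll back off, rise and move to the P1 row.

```bash
python3 -m jog '[[-1,-0.085,-0.03,0,0],[-1,-0.085,-0.03,0,0],[-1,-0.085,-0.03,0,0],[-1,-0.085,-0.03,0,0],[-1,-0.085,-0.03,0,0],[-1,0,0,0.2,0],[-1,0,0,0,0]]'|grep -E 'pos|force'; python3 -m jog '[[-1,-0.049,0.141,0,0],[-1,-0.049,0.141,0,0],[-1,-0.049,0.141,0,0],[-1,0,0,0,0],[-1,0,0,0,0],[-1,0,0,0,0]]'|grep -E 'pos|force'; python3 - <<'E'
from h import *
tp=np.array(r.get_state()["tool_pos"])[:2]-[.5945,.0840];print(tp@[.944,.33],tp@[-.33,.944])
E
```

```text
tool_pos: [0.5431, -0.0051, 0.1417]
wrist_force: [2.1, -0.8, -0.0]
gripper_force: 0.0
tool_pos: [0.5103, 0.0779, 0.1374]
wrist_force: [-0.7, -0.1, 0.0]
gripper_force: 0.0
-0.08155462848889698 0.022000511593021663
```

```bash
python3 -m jog '[[-1,0,0,-0.2,0],[-1,0,0,0,0],[-1,0,0,0,0],[-1,0.075,0.026,0,0],[-1,0.075,0.026,0,0],[-1,0.075,0.026,0,0],[-1,0.075,0.026,0,0],[-1,0.075,0.026,0,0]]'|grep -E 'pos|force'; python3 -m jog '[[-1,0,0,0,0],[-1,0.014,0.005,0,0],[-1,0,0,0,0],[-1,0,0,0,0]]'|grep -E 'pos|force';python3 -m jog '[[-1,0.014,0.005,0,0],[-1,0,0,0,0],[-1,0,0,0,0]]'|grep -E 'pos|force'
```

```text
tool_pos: [0.5836, 0.1035, 0.0989]
wrist_force: [-4.2, -1.6, -0.6]
gripper_force: 1.9
tool_pos: [0.5869, 0.1049, 0.098]
wrist_force: [-1.2, -1.3, 2.6]
gripper_force: 1.3
tool_pos: [0.5894, 0.1059, 0.0973]
wrist_force: [-2.7, -2.3, 2.0]
gripper_force: 2.1
```

```bash
python3 -m jog '[[-1,0.014,0.005,0,0],[-1,0,0,0,0],[-1,0,0,0,0]]'|grep -E 'pos|force'; python3 -m jog '[[-1,-0.085,-0.03,0,0],[-1,-0.085,-0.03,0,0],[-1,-0.085,-0.03,0,0],[-1,-0.085,-0.03,0,0],[-1,-0.085,-0.03,0,0],[-1,-0.1,0,0.2,0],[-1,-0.1,0,0.2,0],[-1,0,0,0,0]]'|grep -E 'pos|force'; python3 - <<'E'
from h import *
import cv2
im=r.snapshot("scene");cv2.imwrite("pics/s3.png",cv2.resize(im[145:265,300:410,::-1],None,fx=5,fy=5,interpolation=cv2.INTER_CUBIC))
im=r.snapshot("top");cv2.imwrite("pics/t3.png",cv2.resize(im[120:250,215:415,::-1],None,fx=4,fy=4,interpolation=cv2.INTER_CUBIC))
E
```

```text
tool_pos: [0.5896, 0.1059, 0.0972]
wrist_force: [-6.8, -3.1, 7.4]
gripper_force: 5.3
tool_pos: [0.4693, 0.0793, 0.1817]
wrist_force: [1.3, 0.1, 0.4]
gripper_force: 0.0
```

View pics/s3.png

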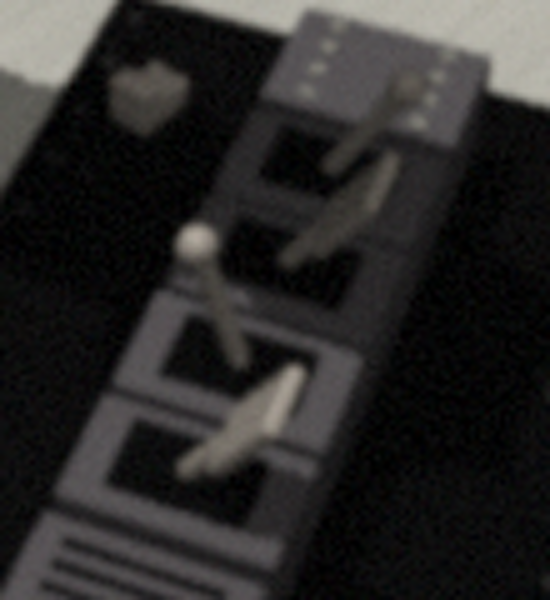

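View pics/t3.png

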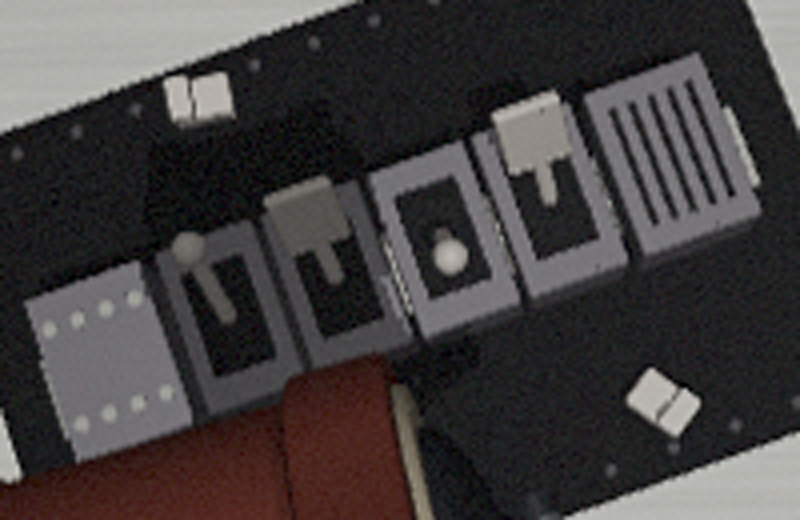

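Both paddles lean fully to the far side (top crop: tips near (298,185) and (527,100)). The sticks have not moved, still at (189,248) and (451,255), and the arm is clear.

```bash
python3 -c "
from plant import r
print(r.hand_in())"
```

```text
the job is handed in; nothing more can be done
None
```

I threw both paddle toggles to their far-side stops, left both ball-ended toggles where they stood, and handed the job in with the arm clear; the hand-in returned no verdict.

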